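# Lay the hot pad's bricks and hold its retaining frame over the screw holes

### The job

Make up the brick hot pad: nudge its three loose brick tiles into one straight row, edge to edge, pushed home against the back stop and the side stop of the dark base. Then lift the aluminium retaining frame by its notched rod-rest rib and hold it still and level about 10 mm above the four brass bosses, touching neither base nor tiles, each screw hole centred over a threaded hole so that a workmate can start the screws. Finish while still holding it there, and leave the other things on the bench where they are.

Things in the scene. Friction and masses are not known exactly. Their poses are not given: they have to be found in the camera images.
- pad_base: hot pad's base, fixed to the bench: dark steel plate 136 mm (its x) by 270 mm (its y), 6 mm thick; on it two grey stops and, at x +-54, y +-122 mm, four brass bosses 14 mm wide with tops 21 mm above the bench. Origin: centre of its underside; x points to its back (away from the robot at yaw 0), y to its left. Finished row: tile centres at x 0, y +50, 0, -50 mm
- back_stop (a point): point on the face, towards the tiles, of the grey back stop at x = +25, y = 0 mm of the base; the stop is 10 mm thick, runs along the base's y from -83 to +85 mm, its top 14 mm above the bench (8 mm above the plate)
- side_stop (a point): point on the face, towards the tiles, of the grey side stop at y = +75, x = 0 mm of the base (left end of the row); 10 mm thick, runs along the base's x from -25 to +25 mm, top 14 mm above the bench
- thread0 (a point): mouth of the 5 mm threaded hole in the back left (x +54, y +122 mm in the base's frame) brass boss of the hot pad's base, on the axis at the top of the boss, 21 mm above the bench
- thread1 (a point): mouth of the 5 mm threaded hole in the back right (x +54, y -122) brass boss of the hot pad's base, on the axis at the top of the boss, 21 mm above the bench
- thread2 (a point): mouth of the 5 mm threaded hole in the front left (x -54, y +122) brass boss of the hot pad's base, on the axis at the top of the boss, 21 mm above the bench
- thread3 (a point): mouth of the 5 mm threaded hole in the front right (x -54, y -122) brass boss of the hot pad's base, on the axis at the top of the boss, 21 mm above the bench
- tile_a: cream brick tile, 50 x 50 x 14 mm, about 70 g, lying loose and flat on the hot pad's base, the left one at the start (all three are alike, any order in the row will do); origin at the centre of its underside, 6 mm above the bench; z up, x and y along its edges
- tile_b: cream brick tile, 50 x 50 x 14 mm, about 70 g, lying loose and flat on the hot pad's base, the middle one at the start (all three are alike, any order in the row will do); origin at the centre of its underside, 6 mm above the bench; z up, x and y along its edges
- tile_c: cream brick tile, 50 x 50 x 14 mm, about 70 g, lying loose and flat on the hot pad's base, the right one at the start (all three are alike, any order in the row will do); origin at the centre of its underside, 6 mm above the bench; z up, x and y along its edges
- frame: aluminium retaining frame, about 0.4 kg, flat on the bench right way up: plate 132 (its x) by 266 mm (its y), 4 mm thick, two windows 61 mm wide, four screw holes; same after half a turn. Origin: centre of its underside. Across its middle, along its x, stands the notched rod-rest rib, the grip: 12 mm thick (along y), 100 mm long, plain sides 4 to 32 mm above the underside, teeth to 39 mm
- hole0 (a point): centre of one of the 12 mm screw holes of the retaining frame, at the level of its underside (x +54, y +122 mm in the frame's own frame); hole0 and hole3 are diagonal, as are hole1 and hole2
- hole1 (a point): centre of one of the 12 mm screw holes of the retaining frame, at the level of its underside (x +54, y -122); hole0 and hole3 are diagonal, as are hole1 and hole2
- hole2 (a point): centre of one of the 12 mm screw holes of the retaining frame, at the level of its underside (x -54, y +122); hole0 and hole3 are diagonal, as are hole1 and hole2
- hole3 (a point): centre of one of the 12 mm screw holes of the retaining frame, at the level of its underside (x -54, y -122); hole0 and hole3 are diagonal, as are hole1 and hole2
- screwdriver: red-handled screwdriver, 190 mm long, 26 mm thick handle, lying on the bench between the hot pad and the frame; origin at the middle of its length, on the bench. A bystander: leave it alone.
- screw_dish: white dish, 76 mm wide, 18 mm high, with four screws; origin at the centre of its underside. A bystander.
- paddle: black graphite paddle with a wooden handle, 245 mm long, 60 mm wide, 20 mm high, lying flat; origin 5 mm behind the mid-length, underside. A bystander.
- tweezers: steel tweezers, 175 mm long, 8 mm high, lying flat; origin near mid-length, underside. A bystander.
- jar_amber: amber glass jar with a steel cap, 60 mm wide, 75 mm high; origin at the centre of its underside. A bystander.
- jar_blue: blue jar with a black cap, 60 mm wide, 75 mm high; origin at the centre of its underside. A bystander.
Not all that is in view belongs to the job. What is shaped like the tile_a but pink is not meant. Leave any purple look-alike of the tile_c alone.

How it is judged:
By the outcome, as a careful person would: the job done as asked, in the order asked, and still so for the second after the job is handed in, while the arm keeps its last pose, push and grip.
It also fails if it takes over 72 s, if anything falls off the work surface, if the arm or the gripper's body presses on something with over 40 N, if the wrist force passes 120 N, or if a joint passes its speed limit or range.

### The arm

A 6-joint arm with a two-finger parallel gripper is mounted at the origin on the work surface. World frame = base frame: x ahead of the robot, y to its left, z up, the work surface at z = 0. Lengths are in m, angles in degrees, forces in N, time in s.
With the tool pointing down it reaches from about 0.275 to 0.85 m from the base axis. Payload 19 kg.
Tool frame: the origin (TCP) lies midway between the tips of the shut fingers; the grasp point (between the pads) lies ctrl.grasp_offset behind it (ctrl.grasp_offset is the distance from the TCP to the grasp point, in m); z points along the fingers, y is the line along which they close (so a half turn about z gives the same grasp; the last joint's range is limited). The gripper opens to 85 mm and grips with 20 to 120 N. Pads are 22 mm wide; open, the fingers measure 114 mm over their backs; the gripper's body (76 mm by 85 mm) begins 54 mm behind the grasp point. The pads swing forward as they close: fully open they stand 13 mm farther back than shut.
Start: joints at [-74.771, 8.623, 82.357, -0, 89.026, -7.678], TCP at [0.224, -0.53, 0.231] pointing down, gripper open.
Joint ranges: [-160.23, 160.23], [-39.13, 120.54], [6.94, 153.29], [-79.49, 259.48], [9.18, 160.14], [-161.06, 161.06]. Speed limits (degrees/s): [108.29, 108.29, 127.2, 172.46, 172.46, 172.46].

### API

Orientations are given as [roll, pitch, yaw] about the fixed x, y, z axes, in that order (R = Rz(yaw) Ry(pitch) Rx(roll)).
In Python, from workcell import get_obs, imaging, ticket, nets, ctrl gives the robot as it stands.
- The arm moves only by the tool play_rows, never from a script. Its argument "targets" is a list that holds one entry, the list of rows, each a list of 7 numbers: the closure in counts, from 0 (fully open) to 255 (shut), then the shift along the tool's x, y, z in m, then the turn, a rotation vector about the tool's x, y, z in rad. In form: [[[fingers, x, y, z, ax, ay, az], ...]]. A call has 1 to 10 rows; each row shifts and turns the commanded pose from where the row before left it, along the tool's axes as they then stand; what a row does not reach is not made up. A row lasts 1/12 s, in which the tool goes at most 41.7 mm and 7.16 degrees, less where a joint would pass 70% of its speed; a pose out of reach is approached as far as the arm can. A call is refused whole if a number of a shift passes 0.0417 or a number of a turn 0.125, either way. A call with a gripper value outside its range is refused whole. The fingers move at their own pace and stop on an object; the grip force is fixed at half the most. Time passes only in rows, so rows that do not move let the fingers close. It gives the time, the measured TCP pose, the force, the opening and the grip force at its end, in the units of the state.
- get_obs(): the state, without advancing time (a new reading comes with each control period).
- imaging.capture(name): name is "scene" or "top" or "wrist"; returns the picture (400x640x3 uint8, red, green, blue); there is no depth.
- imaging.get_calibration(name): a dict with "mtx" (3x3 intrinsics, pixels), "distortion" ([k1, k2, p1, p2, k3] as OpenCV has them; the pictures are not rectified), "view" (4x4, takes a point from world to camera coordinates). Camera axes: x right, y up, looking along -z (the intrinsics and any distortion apply to the point x, -y, -z); pixel columns grow to the right and rows downward; lengths in m; the calibration is good to about 2 mm. A picture is of the moment at which its call begins: read the wrist's pose just before it. get_calibration takes no time and is no camera call; for the wrist camera it gives the pose at the moment of the call.
- ticket.job_done(): hands the job in; it is judged then, once.
Trained networks look in the newest picture that a camera, given by its name, has taken for a name from the list of things; names that differ only in an ending like _2 or _b are one class to them, and where a whole thing is asked for, a point or a joint stands for the part that bears it (a point fixed in the world has none). Each returns a list of dicts, best first, with "p" (0 to 1); they miss things now and then, are a little off and sometimes report something else, mostly with a low value. They report only what shows in the picture. A call takes as long as a camera call. They do not tell look-alikes from the thing itself.
- nets.boxes_of(camera, target): "position" ([column, row] in pixels, amid what is visible of it).
- nets.regions_of(camera, target): "pixels" (400x640 bool, what is visible of it) and "position" ([column, row] in pixels, amid what is visible of it).
- nets.tip_of(camera, target): "position" ([column, row] in pixels: a listed point, or the origin of a listed thing).
The state is a dict: "time": time; "joint_pos": joint angles; "qd": joint speeds; "tau": joint torques, N m; "eef_pos": TCP position; "tool_rot": TCP orientation; "ft_force": force on the tool from outside, world axes, zero at the start; "wrist_torque": the same for the moment, N m; "finger_gap": opening from 0.0 (shut) to 1.0 (fully open); "grasp_force": force on a finger pad.
Only numpy, scipy, OpenCV 4.12 (cv2) and the standard library are available. Lean on these libraries where they do the work, as an engineer would, in place of code of your own. Each camera call takes 0.05 s, during which the arm holds its last target. There are 200 camera calls.

## Working session

There is one attempt and no reset: what is moved stays moved. The work goes in short steps, Python scripts to look and compute and a tool call to move; the robot and the scene stay as the last step left them, time stands still between calls to the robot, and variables do not carry over. Pictures are saved under pics/ and viewed, at most 10 in all, crops included, and the job is handed in when it is done.

Besides the shell and the picture viewer there is one more tool, called after "Emit:" as name([rows], argument=value, ...), one row to a line, values as JSON. play_rows: Moves the arm, as the interface text tells. Its arguments: {"type":"object","properties":{"targets":{"type":"array","items":{"type":"array","items":{"type":"array","items":{"type":"number"}}}}},"required":["targets"]}

```bash
ls; mkdir -p pics; python3 - <<'E'
from workcell import get_obs, imaging, ticket, nets, ctrl
import cv2
print(get_obs(), ctrl.grasp_offset)
for n in ("top","scene"):
    cv2.imwrite(f"pics/{n}0.png", imaging.capture(n)[:,:,::-1])
    c=imaging.get_calibration(n); print(n,c)
    for t in ("tile_a","frame","pad_base","screwdriver"):
        print(t,[(round(d["p"],2),[round(float(v),1) for v in d["position"]]) for d in nets.boxes_of(n,t)])
    for t in ["thread0","thread1","thread2","thread3","hole0","hole1","hole2","hole3","back_stop","side_stop","tile_a","frame","pad_base"]:
        print(t,[(round(d["p"],2),[round(float(v),1) for v in d["position"]]) for d in nets.tip_of(n,t)])
E
```

```text
pics
{'time': 0.0, 'joint_pos': array([-7.47710319e+01,  8.65139839e+00,  8.23924079e+01, -6.93904651e-04,
        8.90255946e+01, -7.67677304e+00]), 'qd': array([-0.09498031, -0.05011579,  0.00413563,  0.06911614, -0.07238002,
       -0.01201143]), 'tau': array([-2.34800857e-03, -7.13056040e+01, -5.70869851e+01, -3.56689625e-04,
        8.95751728e-03,  1.26191067e-04]), 'eef_pos': array([ 0.2237219 , -0.52943168,  0.2306762 ]), 'tool_rot': array([-1.79931128e+02, -8.58330128e-03,  2.29057482e+01]), 'ft_force': array([-0.03793915, -0.57432615,  0.35447439]), 'wrist_torque': array([-0.04521793, -0.01516922,  0.00268179]), 'grasp_force': 0.0, 'finger_gap': 1.0023608461244775} 0.0187
top {'mtx': array([[455.18595145,   0.        , 322.33160335],
       [  0.        , 455.18595145, 190.32315507],
       [  0.        ,   0.        ,   1.        ]]), 'distortion': array([0.0414777, 0.       , 0.       , 0.       , 0.       ]), 'view': array([[ 0.01998478, -0.99979296, -0.00382781, -0.01429619],
       [ 0.99618311,  0.01958696,  0.08506208, -0.5563232 ],
       [-0.08496949, -0.00551315, 
[... 2823 characters left out ...]
331.3, 257.0]), (0.75, [404.0, 329.0]), (0.7, [360.9, 229.2])]
hole1 [(0.96, [433.2, 296.5]), (0.94, [331.3, 257.0]), (0.75, [404.0, 329.0]), (0.7, [360.9, 229.2])]
hole2 [(0.96, [433.2, 296.5]), (0.94, [331.3, 257.0]), (0.75, [404.0, 329.0]), (0.7, [360.9, 229.2])]
hole3 [(0.96, [433.2, 296.5]), (0.94, [331.3, 257.0]), (0.75, [404.0, 329.0]), (0.7, [360.9, 229.2])]
back_stop [(0.55, [275.7, 157.1])]
side_stop [(0.78, [296.9, 168.2]), (0.41, [435.5, 298.6])]
tile_a [(0.78, [291.5, 157.5]), (0.75, [299.7, 100.8]), (0.7, [276.1, 149.7]), (0.5, [329.3, 137.0]), (0.48, [264.3, 136.8]), (0.43, [303.0, 297.9])]
frame [(0.62, [381.9, 276.0])]
pad_base [(0.93, [279.2, 155.4]), (0.5, [279.2, 242.4])]
```

```bash
cat > h.py <<'E'
from workcell import get_obs, imaging, ticket, nets, ctrl
import cv2, numpy as np
from scipy.spatial.transform import Rotation as R
def ray2plane(cal,px,z):
    """pixel(s) -> world points on height z"""
    p=np.asarray(px,float).reshape(-1,1,2)
    u=cv2.undistortPoints(p,cal["mtx"],np.array(cal["distortion"]))[:,0]
    d=np.c_[u[:,0],-u[:,1],-np.ones(len(u))]
    V=cal["view"]; o=-V[:3,:3].T@V[:3,3]; d=d@V[:3,:3]
    return o+d*((z-o[2])/d[:,2])[:,None]
def project(cal,P):
    P=np.asarray(P,float).reshape(-1,3); V=cal["view"]
    c=(P@V[:3,:3].T+V[:3,3])*[1,-1,-1]
    return cv2.projectPoints(c.reshape(-1,1,3),np.zeros(3),np.zeros(3),cal["mtx"],np.array(cal["distortion"]))[0][:,0]
def rect_fit(W):
    """4 points, corners of 108 (x) x 244 (y): returns centre, yaw of x axis (deg, mod 180), sides"""
    W=np.asarray(W)[:,:2]; c=W.mean(0)
    (cx,s,a)=cv2.minAreaRect((W*1000).astype(np.float32))
    b=cv2.boxPoints((cx,s,a)); e=[b[1]-b[0],b[2]-b[1]]
    e.sort(key=np.linalg.norm)
    return c,np.degrees(np.arctan2(e[0][1],e[0][0])),[np.linalg.norm(v) for v in e]
E
python3 - <<'E'
from h import *
im=cv2.imread("pics/top0.png")
cv2.imwrite("pics/top0c.png",cv2.resize(im[120:320,120:520],(800,400),interpolation=cv2.INTER_CUBIC))
ct=imaging.get_calibration("top"); cs=imaging.get_calibration("scene")
T=[[356.3,179.9],[444.6,176.1],[360.9,223.0],[450.4,213.8]]
Ts=[[321.3,164.7],[265.6,119.0],[292.6,182.8],[241.3,135.2]]
H=[[200.6,208.2],[284.4,204.0],[281.1,160.3],[197.2,169.9]]
Hs=[[433.2,296.5],[331.3,257.0],[404,329],[360.9,229.2]]
for n,c,p,z in (("thr top",ct,T,.021),("thr scene",cs,Ts,.021),("hole top",ct,H,.004),("hole scene",cs,Hs,.004)):
    W=ray2plane(c,p,z); print(n,W.round(4)[:,:2].tolist(),rect_fit(W))
E
```

```text
thr top [[0.5878, -0.0975], [0.6032, -0.343], [0.468, -0.1119], [0.4985, -0.3586]] (array([ 0.53938163, -0.22776169]), np.float32(7.060515), [np.float32(120.67366), np.float32(248.60231)])
thr scene [[0.4825, -0.1143], [0.5073, -0.3594], [0.583, -0.1122], [0.6015, -0.347]] (array([ 0.54355882, -0.23321869]), np.float32(5.7705855), [np.float32(100.13488), np.float32(246.36725)])
hole top [[0.501, 0.3381], [0.5174, 0.103], [0.6415, 0.1157], [0.6092, 0.3523]] (array([0.56728191, 0.22728178]), np.float32(5.854066), [np.float32(124.785164), np.float32(238.61159)])
hole scene [[0.5089, 0.3421], [0.6327, 0.1176], [0.6154, 0.3534], [0.5238, 0.1034]] (array([0.57020596, 0.22913043]), np.float32(4.193897), [np.float32(109.7126), np.float32(242.59491)])
```

View pics/top0c.png

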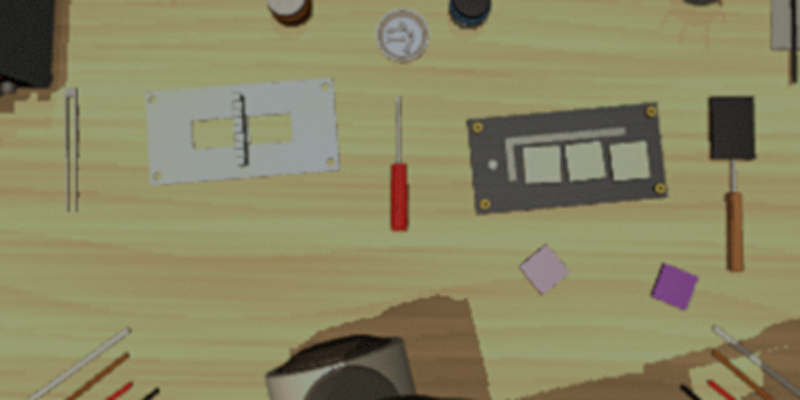

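View pics/scene0.png

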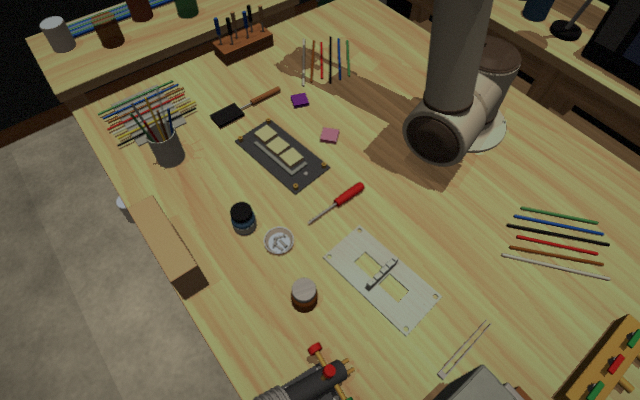

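```bash
cat >> h.py <<'E'
def Rt(o=None):
    o=o or get_obs(); return R.from_euler("xyz",o["tool_rot"],degrees=True)
def delta(xyz,yaw,o=None):
    """shift (mm, present tool axes) and turn about tool z (rad) to tool-down pose; also tilt to remove"""
    o=o or get_obs(); r=Rt(o); g=R.from_euler("xyz",[180,0,yaw],degrees=True)
    print("shift tool mm",(r.inv().apply(np.array(xyz)-o["eef_pos"])*1000).round(1),"turn",(r.inv()*g).as_rotvec().round(4),
      "now",o["eef_pos"].round(4),o["tool_rot"].round(2),"t",round(o["time"],2),"F",o["ft_force"].round(1))
E
python3 - <<'E'
from h import *
c=imaging.get_calibration("wrist"); o=get_obs(); V=c["view"]; cam=-V[:3,:3].T@V[:3,3]; r=Rt(o)
print(c["mtx"],c["distortion"]); print("cam in tool",r.inv().apply(cam-o["eef_pos"])); print("look dir tool",r.inv().apply(-V[2,:3]),"right",r.inv().apply(V[0,:3]))
delta([.54,-.23,.26],5.5)
E
```

```text
[[343.28694276   0.         318.23473425]
 [  0.         343.28694276 196.0220676 ]
 [  0.           0.           1.        ]] [-0.0126478  0.         0.         0.         0.       ]
cam in tool [ 0.06678292 -0.00042701 -0.14224447]
look dir tool [-2.62548411e-01  1.96841354e-04  9.64918801e-01] right [-1.24757736e-04  9.99999964e-01 -2.37943641e-04]
shift tool mm [ 407.9 -152.9  -28.7] turn [-1.000e-04  0.000e+00  3.038e-01] now [ 0.2238 -0.5297  0.2313] [-179.99    0.     22.9 ] t 1.8 F [ 0.5 -0.4  0.2]
```

Emit:
play_rows([
  [[0,0.036,-0.0165,0.008,0,0,0],[0,0.036,-0.0165,0.008,0,0,0],[0,0.036,-0.0165,0.008,0,0,0],[0,0.036,-0.0165,0.008,0,0,0],[0,0.036,-0.0165,0.008,0,0,0],[0,0.036,-0.0165,0.008,0,0,0],[0,0.036,-0.0165,0.008,0,0,0],[0,0.036,-0.0165,0.008,0,0,0],[0,0.036,-0.0165,0.008,0,0,0],[0,0.036,-0.0165,0.008,0,0,0]],
])

```text
time: 2.63
eef_pos: [0.4922, -0.2358, 0.1511]
tool_rot: [180.0, -0.0, 22.9]
ft_force: [0.6, -1.1, 0.8]
finger_gap: 1.001
grasp_force: 0.0
```

Emit:
play_rows([
  [[0,0.01,-0.004,0,0,0,0.102],[0,0,0,0,0,0,0.102],[0,0,0,0,0,0,0.1],[0,0,0,0,0,0,0],[0,0,0,0,0,0,0]],
])

```text
time: 3.05
eef_pos: [0.4988, -0.2299, 0.1513]
tool_rot: [-180.0, 0.0, 5.7]
ft_force: [0.1, -0.0, -1.2]
finger_gap: 1.003
grasp_force: 0.0
```

```bash
cat >> h.py <<'E'
def snap(name,path=None):
    c=imaging.get_calibration(name); im=imaging.capture(name)
    if path: cv2.imwrite(path,im[:,:,::-1])
    return c,im
def tips(name,t):
    return [(round(d["p"],2),[round(float(v),1) for v in d["position"]]) for d in nets.tip_of(name,t)]
E
python3 - <<'E'
from h import *
delta([.50,-.23,.15],5.5)
c,im=snap("wrist","pics/w1.png")
for t,z in (("thread0",.021),("back_stop",.014),("side_stop",.014),("tile_a",.006),("pad_base",0)):
    l=tips("wrist",t); W=ray2plane(c,[x[1] for x in l],z)
    print(t,[(x,w[:2].round(4).tolist()) for x,w in zip(l,W)])
    if t=="thread0" and len(l)==4: print(rect_fit(W))
E
```

```text
shift tool mm [1.2 0.2 1.3] turn [-0.0001  0.      0.003 ] now [ 0.4988 -0.2299  0.1513] [-179.99    0.      5.67] t 3.05 F [ 0.1 -0.  -1.2]
thread0 [((0.98, [177.0, 202.7]), [0.474, -0.1143]), ((0.83, [485.6, 58.7]), [0.6092, -0.3439]), ((0.83, [476.3, 201.4]), [0.4996, -0.361]), ((0.81, [161.7, 66.6]), [0.5797, -0.1036])]
(array([ 0.54063011, -0.23069087]), np.float32(5.9160676), [np.float32(110.74195), np.float32(248.04463)])
back_stop [((0.78, [323.6, 105.5]), [0.5634, -0.2273])]
side_stop [((0.89, [234.1, 136.6]), [0.5321, -0.1579])]
tile_a [((0.96, [281.5, 143.9]), [0.529, -0.1957]), ((0.82, [274.0, 294.5]), [0.3874, -0.1986]), ((0.73, [425.7, 149.9]), [0.536, -0.3163]), ((0.59, [350.3, 142.3]), [0.536, -0.2526])]
pad_base [((0.83, [321.7, 132.8]), [0.5409, -0.2282])]
```

View pics/w1.png

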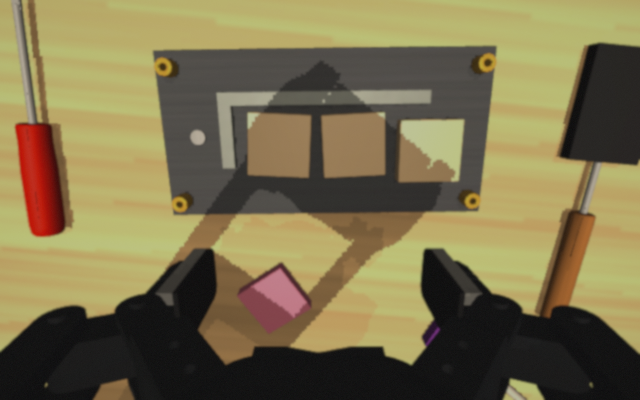

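```bash
cat >> h.py <<'E'
BOSS=np.array([[54,122],[54,-122],[-54,122],[-54,-122]])/1000.
def fit2d(W,M=BOSS):
    """rigid fit model->world, returns origin, yaw deg, residuals mm"""
    W=np.asarray(W)[:,:2]; a=(M-M.mean(0))@np.array([1,1j]); b=(W-W.mean(0))@np.array([1,1j])
    th=np.angle((b*a.conj()).sum()); r=R.from_euler("z",th).as_matrix()[:2,:2]
    o=W.mean(0)-r@M.mean(0); return o,np.degrees(th),((W-(M@r.T+o))*1000).round(1)
def blobs(mask,guess,rad):
    out=[]
    for g in guess:
        v,u=np.nonzero(mask); k=np.hypot(u-g[0],v-g[1])<rad; out.append([u[k].mean(),v[k].mean()])
    return np.array(out)
def rectify(c,im,o,yaw,z,x0,x1,y0,y1,s):
    """view of base-frame plane z; rows: x downwards from x1, cols: y1..y0 (m); s px/m"""
    xs=np.arange(x1,x0,-1/s); ys=np.arange(y1,y0,-1/s); X,Y=np.meshgrid(xs,ys,indexing="ij")
    r=R.from_euler("z",yaw,degrees=True).as_matrix()[:2,:2]
    P=np.stack([X.ravel(),Y.ravel()],1)@r.T+o
    q=project(c,np.c_[P,np.full(len(P),z)]).reshape(X.shape+(2,)).astype(np.float32)
    return cv2.remap(im,q,None,cv2.INTER_CUBIC)
E
python3 - <<'E'
from h import *
c=imaging.get_calibration("wrist"); im=cv2.imread("pics/w1.png")
hsv=cv2.cvtColor(im,cv2.COLOR_BGR2HSV)
m=(hsv[:,:,0]>15)&(hsv[:,:,0]<32)&(hsv[:,:,1]>120)&(hsv[:,:,2]>90)
g=[[163,67],[486,62],[181,203],[472,200]]
b=blobs(m,g,13); print(b.round(1).tolist())
o,y,res=fit2d(ray2plane(c,b,.021)); print(o,y,res.tolist())
cv2.imwrite("pics/r1.png",rectify(c,im,o,y,.020,-.07,.07,-.135,.135,2900))
E
```

```text
[[162.7, 66.4], [486.9, 62.3], [179.1, 203.9], [472.4, 200.3]]
[ 0.53990666 -0.23111476] 6.244515184322517 [[-0.2, -0.7], [-0.4, 0.6], [0.3, -0.4], [0.3, 0.5]]
```

View pics/r1.png

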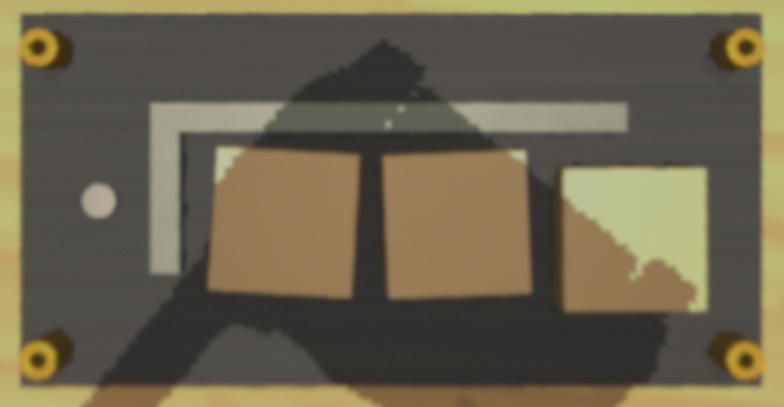

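Emit:
play_rows([
  [[255,-0.005,-0.0155,0.01,0,0,-0.01],[255,-0.005,-0.0155,0.02,0,0,0],[255,0,0,0.03,0,0,0],[255,0,0,0.025,0,0,0],[255,0,0,0.01,0,0,0],[255,0,0,0,0,0,0],[255,0,0,0,0,0,0],[255,0,0,0,0,0,0]],
])

```text
time: 4.02
eef_pos: [0.4865, -0.2007, 0.0578]
tool_rot: [179.9, -0.1, 6.1]
ft_force: [0.1, 0.6, 0.4]
finger_gap: -0.001
grasp_force: 0.0
```

```bash
cat >> h.py <<'E'
O,YAW=np.array([.5399,-.2311]),6.2
def tb():
    """TCP in base frame (mm) ; tool x=base x, tool y=-base y"""
    o=get_obs(); p=R.from_euler("z",-YAW,degrees=True).apply(np.r_[o["eef_pos"][:2]-O,o["eef_pos"][2]])
    F=R.from_euler("z",-YAW,degrees=True).apply(o["ft_force"])
    print("base mm",(p*1000).round(1),"rot",o["tool_rot"].round(2),"F base",F.round(1),"gap",round(o["finger_gap"],3),"t",round(o["time"],2))
E
python3 -c "
from h import *
tb()
snap('wrist','pics/w2.png')"
```

```text
base mm [-49.8  36.   57.8] rot [ 1.7994e+02 -9.0000e-02  6.0600e+00] F base [0.2 0.6 0.4] gap -0.001 t 4.02
```

View pics/w2.png

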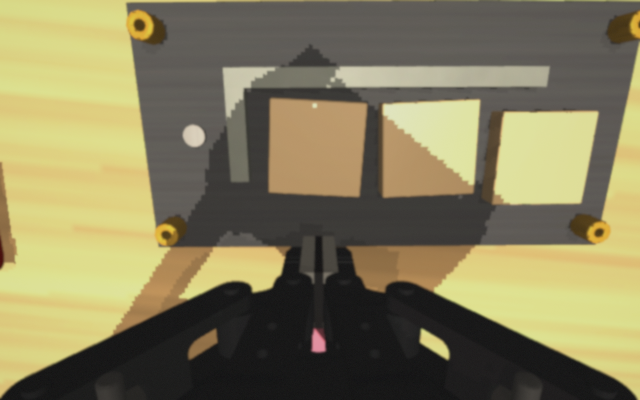

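Emit:
play_rows([
  [[255,0,0,0.02,0,0,0],[255,0,0,0.016,0,0,0],[255,0,0,0.01,0,0,0],[255,0,0,0,0,0,0],[255,0.004,0,0,0,0,0],[255,0.004,0,0,0,0,0],[255,0.003,0,0,0,0,0],[255,0.002,0,0,0,0,0],[255,0,0,0,0,0,0]],
])

```text
time: 4.82
eef_pos: [0.4992, -0.1988, 0.0108]
tool_rot: [180.0, -0.0, 6.1]
ft_force: [0.8, -0.4, -0.1]
finger_gap: 0.001
grasp_force: 0.0
```

```bash
python3 -c "
from h import *
tb()
c,im=snap('wrist')
cv2.imwrite('pics/r2.png',rectify(c,im[:,:,::-1].copy(),O,YAW,.020,-.07,.07,-.135,.135,2900))"
```

```text
base mm [-36.9  36.5  10.8] rot [ 1.7998e+02 -2.0000e-02  6.0800e+00] F base [ 0.8 -0.4 -0.1] gap 0.001 t 4.82
```

View pics/r2.png

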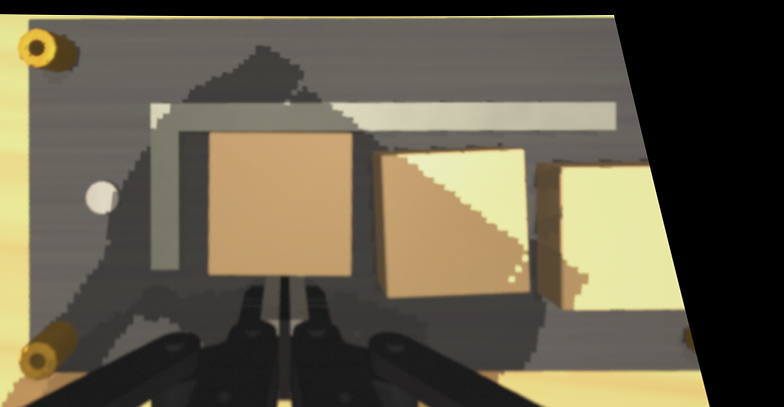

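Emit:
play_rows([
  [[255,0.0007,0,0,0,0,0],[255,0.0007,0,0,0,0,0],[255,0,0,0,0,0,0]],
])

```text
time: 5.12
eef_pos: [0.4997, -0.1987, 0.0103]
tool_rot: [-180.0, 0.1, 6.1]
ft_force: [-5.0, -1.3, 2.9]
finger_gap: 0.003
grasp_force: 2.5
```

Emit:
play_rows([
  [[255,-0.015,0,0,0,0,0],[255,0,0.03,0,0,0,0],[255,0,0.029,0,0,0,0],[255,0,0,0,0,0,0],[255,0.004,0,0,0,0,0],[255,0.005,0,0,0,0,0],[255,0.004,0,0,0,0,0],[255,0.0015,0,0,0,0,0],[255,0.0005,0,0,0,0,0],[255,0,0,0,0,0,0]],
])

```text
time: 5.95
eef_pos: [0.5062, -0.2566, 0.0103]
tool_rot: [-180.0, 0.1, 6.1]
ft_force: [-3.8, -1.7, 1.5]
finger_gap: -0.0
grasp_force: 2.1
```

Emit:
play_rows([
  [[255,-0.017,0,0,0,0,0],[255,-0.003,0.025,0,0,0,0],[255,0,0.025,0,0,0,0],[255,0,0,0,0,0,0]],
])

```text
time: 6.28
eef_pos: [0.4923, -0.3119, 0.0107]
tool_rot: [179.9, -0.1, 6.0]
ft_force: [0.1, -0.5, -0.5]
finger_gap: 0.003
grasp_force: 0.0
```

```bash
python3 -c "
from h import *
tb()
c,im=snap('wrist')
cv2.imwrite('pics/r3.png',rectify(c,im[:,:,::-1].copy(),O,YAW,.020,-.07,.07,-.135,.135,2900))"
```

```text
base mm [-56.1 -75.2  10.7] rot [ 1.799e+02 -5.000e-02  6.030e+00] F base [ 0.1 -0.5 -0.5] gap 0.003 t 6.28
```

View pics/r3.png

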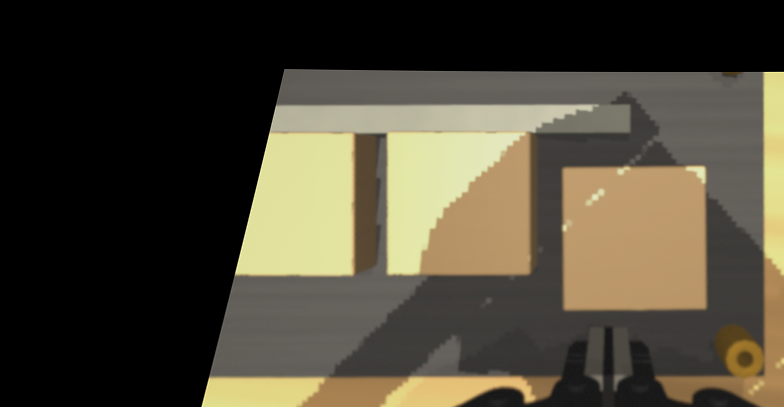

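Emit:
play_rows([
  [[255,0.004,0.005,0,0,0,0],[255,0.004,0,0,0,0,0],[255,0.004,0,0,0,0,0],[255,0.004,0,0,0,0,0],[255,0.003,0,0,0,0,0],[255,0.001,0,0,0,0,0],[255,0,0,0,0,0,0]],
])

```text
time: 6.92
eef_pos: [0.512, -0.3117, 0.0102]
tool_rot: [-180.0, 0.1, 6.1]
ft_force: [-4.2, -2.0, 1.2]
finger_gap: -0.001
grasp_force: 2.1
```

```bash
python3 -c "
from h import *
tb()"
```

```text
base mm [-36.4 -77.1  10.2] rot [-1.7999e+02  6.0000e-02  6.1000e+00] F base [-4.4 -1.5  1.2] gap -0.001 t 6.92
```

Emit:
play_rows([
  [[255,-0.01,0,0,0,0,0],[255,0,0,-0.038,0,0,0],[255,0.015,0.028,0,0,0,0],[255,0.03,0.027,0,0,0,0],[255,0,0,0,0,0,0],[255,0,0,0.02,0,0,0],[255,0,0,0.018,0,0,0],[255,0,0,0,0,0,0]],
])

```text
time: 7.58
eef_pos: [0.5515, -0.3622, 0.0072]
tool_rot: [-179.9, 0.1, 6.1]
ft_force: [0.2, -0.1, -0.5]
finger_gap: -0.003
grasp_force: 0.0
```

```bash
python3 -c "
from h import *
tb()
c,im=snap('wrist')
cv2.imwrite('pics/r4.png',rectify(c,im[:,:,::-1].copy(),O,YAW,.020,-.07,.07,-.135,.135,2900))"
```

```text
base mm [  -2.6 -131.6    7.2] rot [-1.7985e+02  1.3000e-01  6.0600e+00] F base [ 0.2 -0.2 -0.5] gap -0.003 t 7.58
```

Emit:
play_rows([
  [[255,0.002,0,-0.004,0,0,0],[255,0,-0.008,0,0,0,0],[255,0,-0.005,0,0,0,0],[255,0,-0.005,0,0,0,0],[255,0,-0.005,0,0,0,0],[255,0,-0.005,0,0,0,0],[255,0,-0.005,0,0,0,0],[255,0,0,0,0,0,0]],
])

```text
time: 8.3
eef_pos: [0.5512, -0.3288, 0.0143]
tool_rot: [-180.0, 0.0, 6.1]
ft_force: [-0.6, 0.2, 0.2]
finger_gap: 0.0
grasp_force: 0.0
```

```bash
python3 -c "
from h import *
tb()
c,im=snap('wrist')
cv2.imwrite('pics/r5.png',rectify(c,im[:,:,::-1].copy(),O,YAW,.020,-.07,.07,-.135,.135,2900))"
```

```text
base mm [  0.6 -98.4  14.3] rot [-1.7998e+02  1.0000e-02  6.1000e+00] F base [-0.6  0.2  0.2] gap 0.0 t 8.3
```

View pics/r5.png

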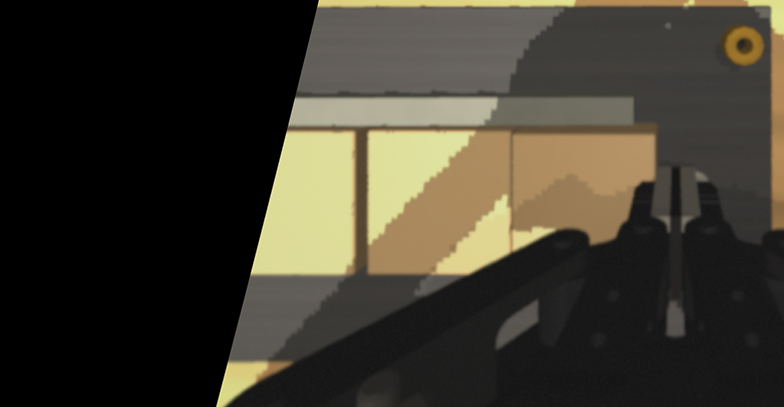

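Emit:
play_rows([
  [[255,0,0.001,0.003,0,0,0],[255,0,-0.004,0,0,0,0],[255,0,-0.005,0,0,0,0],[255,0,-0.005,0,0,0,0],[255,0,-0.002,0,0,0,0],[255,0,0,0,0,0,0]],
])

```text
time: 8.85
eef_pos: [0.5509, -0.3166, 0.0133]
tool_rot: [179.8, -0.2, 6.0]
ft_force: [1.4, -4.8, 16.3]
finger_gap: 0.0
grasp_force: 8.4
```

Emit:
play_rows([
  [[255,0,-0.001,0,0,0,0],[255,0,-0.0005,0,0,0,0],[255,0,0,0,0,0,0]],
])

```text
time: 9.1
eef_pos: [0.5508, -0.3156, 0.0133]
tool_rot: [179.8, -0.2, 6.0]
ft_force: [0.5, -7.5, 16.7]
finger_gap: 0.002
grasp_force: 8.2
```

```bash
python3 -c "
from h import *
tb()
c,im=snap('wrist')
cv2.imwrite('pics/r6.png',rectify(c,im[:,:,::-1].copy(),O,YAW,.020,-.07,.07,-.135,.135,2900))"
```

```text
base mm [  1.7 -85.1  13.3] rot [179.76  -0.18   6.04] F base [-0.3 -7.5 16.7] gap 0.002 t 9.1
```

Emit:
play_rows([
  [[255,0,0,-0.004,0,0,0],[255,0,0.008,-0.001,0,0,0],[255,0,0,0,0,0,0],[255,0,0,0,0,0,0]],
])

```text
time: 9.48
eef_pos: [0.5501, -0.3219, 0.0158]
tool_rot: [-180.0, 0.0, 6.0]
ft_force: [0.3, 0.3, -0.6]
finger_gap: -0.001
grasp_force: 0.0
```

```bash
python3 -c "
from h import *
tb()
c,im=snap('wrist')
cv2.imwrite('pics/r7.png',rectify(c,im[:,:,::-1].copy(),O,YAW,.020,-.07,.07,-.135,.135,2900))"
```

```text
base mm [  0.4 -91.4  15.8] rot [-1.7997e+02  2.0000e-02  6.0300e+00] F base [ 0.4  0.2 -0.6] gap -0.001 t 9.48
```

View pics/r7.png

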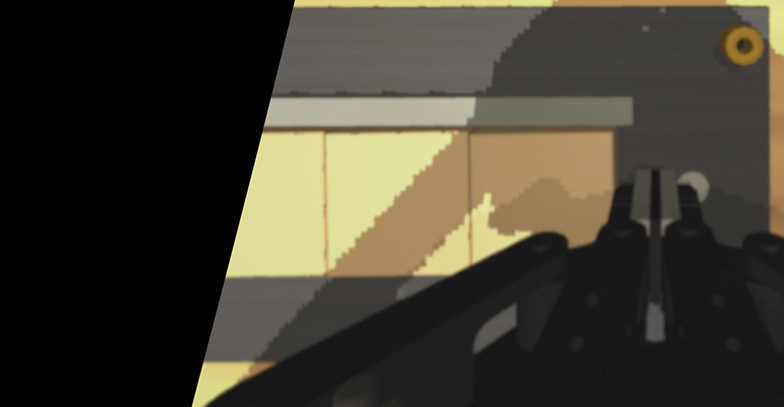

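Emit:
play_rows([
  [[255,0,-0.005,0,0,0,0],[255,0,-0.003,0,0,0,0],[255,0,-0.001,0,0,0,0],[255,0,0,0,0,0,0]],
])

```text
time: 9.87
eef_pos: [0.5494, -0.3125, 0.0165]
tool_rot: [179.9, -0.0, 6.1]
ft_force: [-1.1, -3.7, 0.1]
finger_gap: 0.002
grasp_force: 2.0
```

Emit:
play_rows([
  [[255,0,-0.0008,0,0,0,0],[255,0,0,0,0,0,0]],
])

```text
time: 10.03
eef_pos: [0.5494, -0.3123, 0.0166]
tool_rot: [179.9, -0.0, 6.1]
ft_force: [-1.2, -7.7, -0.0]
finger_gap: 0.001
grasp_force: 3.9
```

```bash
python3 -c "
from h import *
tb()"
```

```text
base mm [  0.7 -81.8  16.6] rot [ 1.7989e+02 -2.0000e-02  6.0800e+00] F base [-2.1 -7.5 -0. ] gap 0.001 t 10.03
```

Emit:
play_rows([
  [[255,0,0.006,0,0,0,0],[255,0,0,-0.03,0,0,0],[255,-0.026,-0.018,0,0,0,0],[255,-0.026,-0.018,0,0,0,0],[255,0,0,0,0,0,0],[255,0,0,0.018,0,0,0],[255,0,0,0.017,0,0,0],[255,0,0,0,0,0,0]],
])

```text
time: 10.7
eef_pos: [0.4931, -0.2863, 0.0086]
tool_rot: [-179.8, 0.2, 6.1]
ft_force: [0.5, 1.3, -1.1]
finger_gap: -0.001
grasp_force: 0.0
```

```bash
python3 -c "
from h import *
tb()"
```

```text
base mm [-52.5 -49.8   8.6] rot [-1.7983e+02  1.6000e-01  6.0700e+00] F base [ 0.6  1.2 -1.1] gap -0.001 t 10.7
```

Push each tile again at -50, 0, +50 with light force.

Emit:
play_rows([
  [[255,0,0,-0.002,0,0,0],[255,0.008,0,0,0,0,0],[255,0.006,0,0,0,0,0],[255,0.002,0,0,0,0,0],[255,0.001,0,0,0,0,0],[255,0,0,0,0,0,0]],
])

```text
time: 11.2
eef_pos: [0.51, -0.286, 0.0142]
tool_rot: [-180.0, 0.3, 6.1]
ft_force: [-25.6, -2.3, 17.3]
finger_gap: -0.005
grasp_force: 13.1
```

Emit:
play_rows([
  [[255,-0.01,0,0,0,0,0],[255,0,-0.025,0,0,0,0],[255,0,-0.025,0,0,0,0],[255,0,0,0,0,0,0],[255,0.006,0,0,0,0,0],[255,0.003,0,0,0,0,0],[255,0.001,0,0,0,0,0],[255,0,0,0,0,0,0]],
])

```text
time: 11.87
eef_pos: [0.5044, -0.2361, 0.0132]
tool_rot: [-179.9, 0.3, 6.1]
ft_force: [-25.8, 2.1, 13.7]
finger_gap: 0.003
grasp_force: 12.8
```

Emit:
play_rows([
  [[255,-0.01,0,0,0,0,0],[255,0,-0.025,0,0,0,0],[255,0,-0.025,0,0,0,0],[255,0,0,0,0,0,0],[255,0.006,0,0,0,0,0],[255,0.003,0,0,0,0,0],[255,0.001,0,0,0,0,0],[255,0,0,0,0,0,0]],
])

```text
time: 12.53
eef_pos: [0.4989, -0.1869, 0.0131]
tool_rot: [-179.9, 0.4, 6.1]
ft_force: [-29.7, 1.5, 18.5]
finger_gap: 0.001
grasp_force: 14.5
```

```bash
python3 -c "
from h import *
tb()"
```

```text
base mm [-36.   48.3  13.1] rot [-179.91    0.36    6.06] F base [-29.3   4.7  18.5] gap 0.001 t 12.53
```

Emit:
play_rows([
  [[255,-0.012,0,0,0,0,0],[0,0,0,-0.035,0,0,0],[0,0.003,0.02,-0.035,0,0,0],[0,0.003,0.02,-0.035,0,0,0],[0,0,0,-0.03,0,0,0],[0,0,0,0,0,0,0],[0,0,0,0,0,0,0]],
])

```text
time: 13.12
eef_pos: [0.5004, -0.2283, 0.1502]
tool_rot: [179.9, -0.2, 6.0]
ft_force: [-0.7, 0.7, -0.8]
finger_gap: 0.847
grasp_force: 0.0
```

```bash
cat > chk.py <<'E'
from h import *
tb()
c,im=snap('wrist'); im=im[:,:,::-1].copy()
hsv=cv2.cvtColor(im,cv2.COLOR_BGR2HSV)
m=(hsv[:,:,0]>15)&(hsv[:,:,0]<32)&(hsv[:,:,1]>120)&(hsv[:,:,2]>90)
r=R.from_euler("z",YAW,degrees=True).as_matrix()[:2,:2]
g=project(c,np.c_[BOSS@r.T+O,np.full(4,.021)])
b=blobs(m,g,13); o,y,res=fit2d(ray2plane(c,b,.021)); print("base fit",o,y,res.tolist())
s=4000; a=rectify(c,im,o,y,.020,-.05,.05,-.09,.09,s); cv2.imwrite("pics/chk.png",a)
# edges of the row: gradients along profiles (positions in base mm)
f=a.astype(float)
def edges(p,x0,n=4):
    d=np.abs(np.diff(cv2.GaussianBlur(p,(1,9),0),axis=0)).sum(1); k=[]
    for i in np.argsort(-d):
        if all(abs(i-j)>12 for j in k): k.append(int(i))
        if len(k)==n: break
    return sorted((round(x0-i/s*1000,1),round(d[i])) for i in k)
for yy in (68,50,32,18,0,-18,-32,-50,-68):
    j=int((90-yy)*s/1000); print("y",yy,"edges x",edges(f[:,j-10:j+10].mean(1),50))
for xx in (18,0,-18):
    i=int((50-xx)*s/1000); print("x",xx,"edges y",edges(f[i-10:i+10].mean(0),90,6))
E
python3 chk.py
```

```text
base mm [-39.    7.  150.2] rot [ 1.7986e+02 -1.7000e-01  6.0000e+00] F base [-0.6  0.8 -0.8] gap 0.847 t 13.12
base fit [ 0.53990864 -0.23069695] 6.3683924943308785 [[-0.3, -0.7], [-0.5, 0.7], [0.4, -0.6], [0.3, 0.6]]
y 68 edges x [(-25.0, 23), (-9.2, 9), (24.0, 15), (35.0, 28)]
y 50 edges x [(-25.0, 23), (22.0, 9), (25.8, 10), (35.0, 30)]
y 32 edges x [(-25.0, 23), (24.2, 11), (35.0, 16), (42.2, 6)]
y 18 edges x [(-25.2, 23), (24.0, 12), (35.0, 15), (48.2, 8)]
y 0 edges x [(-25.0, 22), (24.2, 12), (32.0, 1), (35.2, 18)]
y -18 edges x [(-24.8, 23), (24.2, 13), (31.8, 5), (35.0, 13)]
y -32 edges x [(-25.0, 23), (22.0, 6), (25.5, 13), (35.0, 26)]
y -50 edges x [(-25.0, 23), (7.0, 9), (24.0, 18), (35.0, 25)]
y -68 edges x [(-25.0, 22), (-5.0, 12), (24.0, 15), (35.0, 25)]
x 18 edges y [(-75.0, 32), (-38.0, 9), (-26.2, 9), (25.8, 10), (54.5, 15), (83.5, 27)]
x 0 edges y [(-75.0, 30), (-59.2, 9), (-26.2, 11), (66.5, 21), (73.8, 10), (83.5, 26)]
x -18 edges y [(-75.2, 21), (-26.2, 9), (23.8, 9), (70.0, 16), (74.0, 10), (83.5, 23)]
```

Emit:
play_rows([
  [[0,0.0064,-0.0375,0,0,0,0],[0,0.0064,-0.0375,0,0,0,0],[0,0.0064,-0.0375,0,0,0,0],[0,0.0064,-0.0375,0,0,0,0],[0,0.0064,-0.0375,0,0,0,0],[0,0.0064,-0.0375,0,0,0,0]],
])

```text
time: 13.67
eef_pos: [0.5131, 0.0029, 0.1472]
tool_rot: [-180.0, 0.1, 6.0]
ft_force: [0.8, -0.2, -0.8]
finger_gap: 0.999
grasp_force: 0.0
```

Emit:
play_rows([
  [[0,0.0064,-0.0375,0,0,0,0],[0,0.0064,-0.0375,0,0,0,0],[0,0.0064,-0.0375,0,0,0,0],[0,0.0064,-0.0375,0,0,0,0],[0,0.0064,-0.0375,0,0,0,0],[0,0.0064,-0.0375,0,0,0,0],[0,0,0,0,0,0,0],[0,0,0,0,0,0,0]],
])

```text
time: 14.33
eef_pos: [0.5275, 0.2307, 0.1467]
tool_rot: [180.0, 0.1, 6.2]
ft_force: [-0.3, -0.7, -0.2]
finger_gap: 1.002
grasp_force: 0.0
```

```bash
cat > fr.py <<'E'
from h import *
o=get_obs(); c,im=snap("wrist","pics/wf.png")
l=tips("wrist","hole0"); print(l); W=ray2plane(c,[x[1] for x in l],.004); print(W.round(4)[:,:2].tolist())
l2=tips("wrist","frame"); print("frame",l2,ray2plane(c,[x[1] for x in l2],0).round(4).tolist())
W=W[:4]; m=W[:,:2].mean(0)
def key(M): # order by quadrant
    return [next(i for i,p in enumerate(M) if (p[0]>0)==a and (p[1]>0)==b) for a,b in ((1,1),(1,0),(0,1),(0,0))]
try:
    q,y,res=fit2d(W[key(R.from_euler("z",-5.5,degrees=True).apply(np.c_[W[:,:2]-m,np.zeros(4)]))]); print("fit",q,y,res.tolist())
    delta([*q,.15],y,o)
except StopIteration: print("quadrants failed")
E
python3 fr.py
```

```text
[(0.95, [177.4, 66.4]), (0.81, [187.4, 194.9]), (0.79, [480.0, 67.0]), (0.77, [466.6, 202.0])]
[[0.6088, 0.3508], [0.5051, 0.3419], [0.6342, 0.1153], [0.5248, 0.1015]]
frame [(0.81, [328.2, 132.3])] [[0.5706, 0.2275, 0.0]]
fit [0.56822767 0.22735905] 5.519178774335659 [[-1.4, -3.2], [0.4, 4.2], [2.3, -1.7], [-1.4, 0.7]]
shift tool mm [40.1  7.7 -3.4] turn [0.0003 0.0023 0.0124] now [0.5275 0.2307 0.1467] [1.7999e+02 1.3000e-01 6.2300e+00] t 14.33 F [-0.3 -0.7 -0.2]
```

```bash
cat > fr2.py <<'E'
from h import *
c=imaging.get_calibration("wrist"); im=cv2.imread("pics/wf.png")
s=3000; q=np.array([.5682,.2274]); y=5.5
a=rectify(c,im,q,y,.004,-.09,.09,-.16,.16,s); h=cv2.cvtColor(a,cv2.COLOR_BGR2HSV)
t,m=cv2.threshold(h[:,:,1],0,255,cv2.THRESH_BINARY_INV+cv2.THRESH_OTSU)
m=cv2.morphologyEx(m,cv2.MORPH_OPEN,np.ones((9,9)))
k=max(cv2.findContours(m,cv2.RETR_EXTERNAL,cv2.CHAIN_APPROX_NONE)[0],key=cv2.contourArea)
print("thr",t,"area ratio",cv2.contourArea(k)/(132*266*9)); (cu,cv_),sz,an=cv2.minAreaRect(k); print(cu,cv_,np.array(sz)/3,an)
# robust edge lines
p=k[:,0].astype(float); X=(90-p[:,1]/3); Y=(160-p[:,0]/3)
for nm,sel,u,v in (("front",(abs(X+66)<9)&(abs(Y)<110),Y,X),("back",(abs(X-66)<9)&(abs(Y)<110),Y,X),("left",(abs(Y-133)<9)&(abs(X)<50),X,Y),("right",(abs(Y+133)<9)&(abs(X)<50),X,Y)):
    l=np.polyfit(u[sel],v[sel],1); r=v-np.polyval(l,u); w=sel&(abs(r)<1.5); l=np.polyfit(u[w],v[w],1)
    print(nm,sel.sum(),w.sum(),"offset",l[1].round(2),"slope deg",np.degrees(np.arctan(l[0])).round(2))
cv2.imwrite("pics/fr_rect.png",a); np.save("pics/m.npy",m)
E
python3 fr2.py
```

```text
thr 72.0 area ratio 1.0034382040960987
487.0 266.0 [132.66666667 267.33333333] 90.0
front 659 659 offset -64.47 slope deg -0.1
back 659 659 offset 67.57 slope deg 0.1
left 299 299 offset 131.03 slope deg 0.11
right 299 299 offset -135.68 slope deg -0.01
```

Emit:
play_rows([
  [[0,0.02,0.005,0.01,0,0,0.0127],[0,0.021,0.005,0.02,0,0,0],[0,0.0007,0,0.03,0,0,0],[0,0,0,0.03,0,0,0],[0,0,0,0.025,0,0,0],[0,0,0,0.012,0,0,0],[0,0,0,0.006,0,0,0],[0,0,0,0,0,0,0],[0,0,0,0,0,0,0]],
])

```text
time: 15.23
eef_pos: [0.5711, 0.223, 0.0166]
tool_rot: [-180.0, -0.1, 5.3]
ft_force: [0.4, 1.0, 0.6]
finger_gap: 1.004
grasp_force: 0.0
```

```bash
python3 -c "
from h import *
delta([.5700,.2253,.009],5.5)
o=get_obs();c,im=snap('wrist','pics/g1.png')
l=tips('wrist','hole0'); print(l,ray2plane(c,[x[1] for x in l],.004).round(4)[:,:2].tolist())"
```

```text
shift tool mm [-0.9 -2.4  7.6] turn [-0.0003 -0.0014 -0.0033] now [0.5711 0.223  0.0166] [-1.7998e+02 -8.0000e-02  5.3100e+00] t 15.23 F [0.4 1.  0.6]
[(0.87, [570.6, 136.2]), (0.69, [44.9, 136.1])] [[0.6336, 0.1154], [0.6119, 0.3509]]
```

Emit:
play_rows([
  [[0,-0.001,-0.0022,0.004,0,0,-0.003],[0,0,0,0.004,0,0,0],[0,0,0,0,0,0,0],[255,0,0,0,0,0,0],[255,0,0,0,0,0,0],[255,0,0,0,0,0,0],[255,0,0,0,0,0,0],[255,0,0,0,0,0,0],[255,0,0,0,0,0,0],[255,0,0,0,0,0,0]],
])

```text
time: 16.17
eef_pos: [0.5693, 0.2254, 0.0076]
tool_rot: [-180.0, -0.0, 5.5]
ft_force: [-1.2, -0.5, 4.6]
finger_gap: 0.128
grasp_force: 59.5
```

Emit:
play_rows([
  [[255,0,0,0,0,0,0],[255,0,0,0,0,0,0],[255,0,0,0,0,0,0],[255,0,0,0,0,0,0]],
])

```text
time: 16.5
eef_pos: [0.5693, 0.2254, 0.0076]
tool_rot: [-180.0, -0.0, 5.5]
ft_force: [-0.4, -1.0, 4.4]
finger_gap: 0.128
grasp_force: 59.5
```

```bash
python3 -c "
from h import *
delta([.5700,.2253,.009],5.5); print(get_obs()['finger_gap']*85)"
```

```text
shift tool mm [ 0.7  0.1 -1.4] turn [-0.0002 -0.0003  0.0001] now [0.5693 0.2254 0.0076] [-1.7999e+02 -2.0000e-02  5.5100e+00] t 16.5 F [-0.4 -1.   4.4]
10.886012669908325
```

Emit:
play_rows([
  [[255,0,0,-0.003,0,0,0],[255,0,0,-0.006,0,0,0],[255,0,0,-0.012,0,0,0],[255,0,0,-0.018,0,0,0],[255,0,0,-0.018,0,0,0],[255,0,0,-0.018,0,0,0],[255,0,0,-0.01,0,0,0],[255,0,0,-0.005,0,0,0],[255,0,0,0,0,0,0],[255,0,0,0,0,0,0]],
])

```text
time: 17.33
eef_pos: [0.5689, 0.2253, 0.0968]
tool_rot: [-180.0, 0.0, 5.5]
ft_force: [-0.3, -0.3, -3.7]
finger_gap: 0.126
grasp_force: 58.4
```

Emit:
play_rows([
  [[255,-0.0013,0.008,0,0,0,0],[255,-0.0025,0.015,0,0,0,0],[255,-0.0036,0.022,0,0,0,0],[255,-0.0046,0.028,0,0,0,0],[255,-0.0046,0.028,0,0,0,0],[255,-0.0046,0.028,0,0,0,0],[255,-0.0046,0.028,0,0,0,0],[255,-0.0046,0.028,0,0,0,0],[255,-0.0046,0.028,0,0,0,0],[255,-0.0046,0.028,0,0,0,0]],
])

```text
time: 18.17
eef_pos: [0.5517, -0.0208, 0.0967]
tool_rot: [-180.0, 0.1, 5.5]
ft_force: [0.6, -0.0, -2.9]
finger_gap: 0.127
grasp_force: 58.6
```

Emit:
play_rows([
  [[255,-0.0046,0.028,0,0,0,0],[255,-0.0046,0.028,0,0,0,0],[255,-0.0046,0.028,0,0,0,0],[255,-0.0046,0.028,0,0,0,0],[255,-0.0046,0.028,0,0,0,0],[255,-0.0046,0.028,0,0,-0.004],[255,-0.0046,0.022,0,0,0,-0.005],[255,-0.002,0.012,0,0,0,-0.005],[255,0,0,0,0,0,0],[255,0,0,0,0,0,0]],
])

```text
validation failed for argument at $.ta...
```

```bash
python3 -c "
from h import *
delta([.5392,-.2310,.0386],6.3); tb(); print(get_obs()['grasp_force'])
c,im=snap('wrist','pics/h1.png')
print(tips('wrist','hole0'),tips('wrist','thread0'))"
```

```text
shift tool mm [-32.5 208.   58.1] turn [-0.0001  0.001  -0.0143] now [ 0.5517 -0.0208  0.0967] [-1.80e+02  6.00e-02  5.48e+00] t 18.17 F [ 0.6 -0.  -2.9]
base mm [ 34.5 207.8  96.7] rot [-1.80e+02  6.00e-02  5.48e+00] F base [ 0.6 -0.1 -2.9] gap 0.127 t 18.17
58.586307764053345
[(0.85, [555.1, 343.1]), (0.78, [41.5, 133.6]), (0.72, [83.2, 343.1]), (0.6, [596.9, 131.8])] [(0.46, [86.0, 344.0]), (0.21, [278.1, 226.3])]
```

Emit:
play_rows([
  [[255,-0.0046,0.029,0,0,0,0],[255,-0.0046,0.029,0,0,0,0],[255,-0.0046,0.029,0,0,0,0],[255,-0.0046,0.029,0,0,0,0],[255,-0.0046,0.029,0,0,0,0],[255,-0.0046,0.029,0,0,0,-0.004],[255,-0.0037,0.021,0,0,0,-0.005],[255,-0.0013,0.012,0,0,0,-0.005],[255,0,0,0,0,0,0],[255,0,0,0,0,0,0]],
])

```text
time: 19.15
eef_pos: [0.5402, -0.2273, 0.0968]
tool_rot: [-179.9, 0.0, 6.3]
ft_force: [0.4, 0.1, -3.8]
finger_gap: 0.13
grasp_force: 59.4
```

```bash
python3 -c "
from h import *
delta([.5392,-.2310,.0386],6.3); print(get_obs()['grasp_force'])
c,im=snap('wrist','pics/h2.png')
print(tips('wrist','hole0'),tips('wrist','thread0'))"
```

```text
shift tool mm [-1.3  3.6 58.2] turn [-0.0009  0.0006 -0.0005] now [ 0.5402 -0.2273  0.0968] [-1.7995e+02  3.0000e-02  6.2700e+00] t 19.15 F [ 0.4  0.1 -3.8]
59.436552822589874
[(0.77, [85.1, 345.0]), (0.75, [554.9, 345.4]), (0.58, [595.0, 130.6])] []
```

Emit:
play_rows([
  [[255,-0.0013,0.0036,0.01,0,0,0],[255,0,0,0.015,0,0,0],[255,0,0,0.014,0,0,0],[255,0,0,0.006,0,0,0],[255,0,0,0.003,0,0,0],[255,0,0,0,0,0,0],[255,0,0,0,0,0,0]],
])

```text
time: 19.88
eef_pos: [0.5398, -0.2312, 0.0497]
tool_rot: [180.0, -0.0, 6.3]
ft_force: [-0.0, 0.5, -2.6]
finger_gap: 0.125
grasp_force: 59.2
```

```bash
cat > al.py <<'E'
from h import *
import sys
delta([.5392,-.2310,.0386],6.3); o=get_obs(); ob=o["eef_pos"]
for n in ("wrist","top","scene"):
    c,im=snap(n,f"pics/{n}_{sys.argv[1]}.png")
    zh=ob[2]-.0076+.004; r=Rt(o)
    rz=R.from_euler("z",o["tool_rot"][2],degrees=True)
    H=rz.apply(np.c_[BOSS,np.full(4,0)])+[ob[0],ob[1],zh]   # expected hole tops if centred on TCP
    q=project(c,H); print(n,"expected px",q.round(1).tolist()); print("  hole",tips(n,"hole0")); print("  thread",tips(n,"thread0"))
    if n=="wrist":
        t=[cv2.resize(im[max(0,int(v)-35):int(v)+35,max(0,int(u)-35):int(u)+35],(390,290),interpolation=cv2.INTER_CUBIC) for u,v in q]
        cv2.imwrite(f"pics/mos_{sys.argv[1]}.png",np.vstack([np.hstack(t[:2]),np.hstack(t[2:])])[:,:,::-1])
E
python3 al.py 1
```

```text
shift tool mm [-0.6 -0.3 11.1] turn [ 0.0002 -0.0004  0.0004] now [ 0.5398 -0.2312  0.0497] [ 1.7999e+02 -2.0000e-02  6.3200e+00] t 19.88 F [-0.   0.5 -2.6]
wrist expected px [[31.3, 134.4], [607.3, 134.3], [78.3, 350.3], [560.0, 350.1]]
  hole [(0.94, [596.0, 133.7]), (0.93, [83.2, 344.0]), (0.86, [552.7, 346.9]), (0.63, [39.3, 134.1])]
  thread []
top expected px [[359.3, 181.8], [448.3, 173.7], [363.2, 221.2], [452.9, 213.1]]
  hole [(0.83, [356.8, 179.7]), (0.56, [362.7, 221.5])]
  thread [(0.62, [358.6, 182.2]), (0.45, [359.4, 221.6])]
scene expected px [[294.8, 178.7], [238.4, 130.2], [323.8, 156.9], [267.0, 112.1]]
  hole [(0.91, [296.8, 180.5]), (0.79, [267.4, 110.2]), (0.68, [242.0, 134.1]), (0.31, [278.1, 157.3])]
  thread [(0.97, [295.9, 183.2]), (0.88, [238.9, 137.8]), (0.79, [324.7, 166.6]), (0.7, [266.8, 118.0]), (0.6, [323.9, 160.1]), (0.59, [245.0, 105.6])]
```

```bash
python3 - <<'E'
from h import *
o=get_obs(); ob=o["eef_pos"]; c=imaging.get_calibration("wrist")
obs={"now":[[39.3,134.1],[596,133.7],[83.2,344],[552.7,346.9]],"h1":[[41.5,133.6],[596.9,131.8],[83.2,343.1],[555.1,343.1]],"h2":[None,[595,130.6],[85.1,345],[554.9,345.4]]}
for zu in (ob[2]-.0076,ob[2]-.0076+.004):
  for n,p in obs.items():
    k=[i for i in range(4) if p[i]]
    W=ray2plane(c,[p[i] for i in k],zu); B=R.from_euler("z",-o["tool_rot"][2],degrees=True).apply(W-[ob[0],ob[1],0])
    q,y,res=fit2d(B,BOSS[k]); print(zu.round(4),n,"frame rel TCP mm",(q*1000).round(2),"yaw",round(y,2),res.tolist())
# precise: outline corners of plate in current wrist picture, hole darkness
im=cv2.imread("pics/wrist_1.png")
for z,nm in ((ob[2]-.0036,"top"),):
    a=rectify(c,im,ob[:2],o["tool_rot"][2],z,-.075,.075,-.14,.14,2800); cv2.imwrite("pics/hold_rect.png",a)
    g=cv2.cvtColor(a,cv2.COLOR_BGR2GRAY)
    for i,(x,y) in enumerate(BOSS):
        u=int((.14-y)*2800);v=int((.075-x)*2800); w=g[v-34:v+35,u-34:u+35].astype(np.uint8)
        h=cv2.HoughCircles(cv2.resize(w,None,fx=2,fy=2,interpolation=cv2.INTER_CUBIC),cv2.HOUGH_GRADIENT,1.2,40,param1=60,param2=10,minRadius=26,maxRadius=42)
        print(i, None if h is None else [((34-p[1]/2)/2.8,(34-p[0]/2)/2.8,p[2]/5.6) for p in h[0][:2].tolist()])
E
```

```text
0.0418 now frame rel TCP mm [-0.28  0.61] yaw -0.15 [[-0.3, -0.7], [0.5, 1.2], [0.5, -0.7], [-0.7, 0.1]]
0.0418 h1 frame rel TCP mm [0.7  0.07] yaw 0.07 [[-0.6, -1.4], [-0.1, 1.3], [0.6, -0.0], [0.1, 0.0]]
0.0418 h2 frame rel TCP mm [0.01 0.61] yaw 0.34 [[0.5, 1.5], [0.7, -1.1], [-1.2, -0.4]]
0.0458 now frame rel TCP mm [1.51 0.61] yaw -0.15 [[-1.7, -3.9], [-1.0, 4.5], [1.9, -3.9], [0.7, 3.4]]
0.0458 h1 frame rel TCP mm [2.46 0.08] yaw 0.07 [[-2.0, -4.6], [-1.6, 4.6], [2.0, -3.3], [1.6, 3.3]]
0.0458 h2 frame rel TCP mm [2.26 1.69] yaw 0.34 [[-1.5, 3.6], [1.6, -5.4], [-0.2, 1.8]]
0 [(0.03571374075753348, -0.17857142857142858, 5.757143156869072), (8.821428503308978, 4.749999727521624, 5.88571412222726)]
1 [(0.03571374075753348, 0.24999891008649555, 5.671428612300328)]
2 [(0.4642854418073382, 0.4642854418073382, 5.371428557804653), (8.178571292332242, -0.821429661342076, 6.400000027247838)]
3 [(0.24999891008649555, 0.4642854418073382, 5.8642857415335525)]
```

View pics/hold_rect.png

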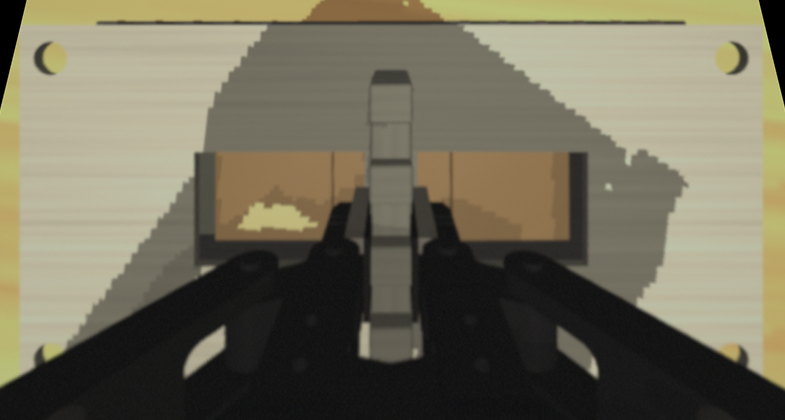

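Emit:
play_rows([
  [[255,0,0,0.004,0,0,0],[255,0,0,0.004,0,0,0],[255,0,0,0.003,0,0,0],[255,0,0,0,0,0,0],[255,0,0,0,0,0,0],[255,0,0,0,0,0,0],[255,0,0,0,0,0,0]],
])

```text
time: 20.92
eef_pos: [0.5396, -0.2313, 0.0384]
tool_rot: [180.0, -0.0, 6.3]
ft_force: [-0.2, -0.8, -3.6]
finger_gap: 0.127
grasp_force: 59.4
```

```bash
python3 al.py 2; python3 - <<'E'
from h import *
tb(); o=get_obs(); ob=o["eef_pos"]; c=imaging.get_calibration("wrist"); im=cv2.imread("pics/wrist_2.png")
a=rectify(c,im,ob[:2],o["tool_rot"][2],ob[2]-.0036,-.075,.075,-.14,.14,2800); g=cv2.cvtColor(a,cv2.COLOR_BGR2GRAY)
for i,(x,y) in enumerate(BOSS):
    u=int((.14-y)*2800);v=int((.075-x)*2800); w=g[v-34:v+35,u-34:u+35]
    h=cv2.HoughCircles(cv2.resize(w,None,fx=2,fy=2,interpolation=cv2.INTER_CUBIC),cv2.HOUGH_GRADIENT,1.2,40,param1=60,param2=10,minRadius=26,maxRadius=42)
    print(i, None if h is None else [[round(t,2) for t in ((34-p[1]/2)/2.8,(34-p[0]/2)/2.8,p[2]/5.6)] for p in h[0][:2].tolist()])
# tile joints through the windows, rectified at tile top
a=rectify(c,im,ob[:2],o["tool_rot"][2],.020,0,.02,-.06,.06,4000).astype(float).mean(0)
d=-cv2.GaussianBlur(a,(1,5),0).sum(1)+cv2.GaussianBlur(a,(1,61),0).sum(1)
for lo,hi in ((-35,-15),(15,35)):
    k=np.arange(int((60-hi)*4),int((60-lo)*4)); j=k[d[k].argmax()]; print("joint y mm",60-j/4,"depth",d[j].round(1))
E
```

```text
shift tool mm [-0.4 -0.4 -0.2] turn [ 0.     -0.0002  0.0001] now [ 0.5396 -0.2313  0.0384] [ 1.80e+02 -1.00e-02  6.31e+00] t 20.92 F [-0.2 -0.8 -3.6]
wrist expected px [[31.3, 134.5], [607.3, 134.4], [78.4, 350.3], [560.0, 350.1]]
  hole [(0.98, [596.6, 134.7]), (0.9, [37.9, 132.2]), (0.76, [83.4, 344.9]), (0.73, [555.4, 345.7])]
  thread []
top expected px [[359.0, 182.2], [447.3, 174.3], [362.8, 221.3], [451.8, 213.3]]
  hole [(0.86, [361.9, 219.8]), (0.73, [355.0, 181.0]), (0.73, [317.3, 202.9])]
  thread [(0.7, [359.3, 222.5]), (0.44, [356.0, 183.8])]
scene expected px [[295.0, 181.1], [239.1, 132.8], [323.8, 159.5], [267.5, 114.7]]
  hole [(0.9, [324.6, 162.5]), (0.67, [294.9, 182.7]), (0.61, [241.5, 134.8]), (0.55, [269.2, 116.0])]
  thread [(0.89, [322.6, 162.6]), (0.87, [240.4, 138.6]), (0.7, [294.9, 183.1]), (0.19, [282.3, 152.1])]
base mm [-0.3 -0.1 38.3] rot [-180.     -0.      6.31] F base [-0.4 -0.4 -3.3] gap 0.123 t 21.37
0 [[0.04, 0.04, 5.63]]
1 [[-0.18, 0.46, 5.78], [9.25, -5.96, 5.67]]
2 [[0.25, -0.39, 6.12], [8.61, -0.82, 6.87]]
3 [[0.68, 0.46, 5.5], [1.75, -9.82, 6.04]]
joint y mm -24.75 depth 48.0
joint y mm 25.0 depth 39.0
```

```bash
python3 -c "
from h import *
print(ticket.job_done())"
```

```text
the job is handed in; nothing more can be done
None
```

The job is handed in: the three tiles sit in one straight row, home against both stops. The frame is held level about 10 mm above the bosses, its holes within roughly 0.5 mm of the threaded holes by my measurements.

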